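# Open the child-safe match drawer with its release pin

## Task

The drawer of the child-safe match box is locked. Take the release pin from its wooden stand, reach through the slot in the top of the box with it, feel gently for the opening in the shutter underneath and press the hidden latch through it until the drawer springs open; then put the pin fully back, upright, in its stand. Do not push hard on the box, and leave the other things on the board where they are.

Things in the scene. Friction and masses are not known exactly. Their poses are not given: they have to be found in the camera images.
- case: the match box: a white steel case fixed to the board, 140 (x) x 110 (y) x 90 mm high; origin at the centre of its underside, on the board; its front, with the drawer and its steel finger lip, faces its -x; z up. The latch is reached only through the slot in the top. The case and all in it (shutter, latch, drawer) bear at most 20 N.
- slot (a point): centre of the slot's mouth on the case's top face, axes as the case's: slot 52 mm long along x (front to back), 10 mm wide along y, 3 mm chamfer, top plate 8 mm thick, open space beneath it down to the shutter
- shutter_mid (a point): on the upper face of the 6 mm thick hidden shutter, 18 mm under the slot's centre. One opening goes through the shutter, 8.2 mm long in x, wider than the slot in y; its centre is anywhere from -20 to +20 mm in x of this point, unmeasured: find it by feel. The shutter stays put sideways; downward it yields on a spring, 1.2 N at first, 1.2 N/mm more, to a hard stop at 6 mm
- pad_mid (a point): on the latch pad at rest, 32 mm under the slot's centre; the pad is 64 mm long in x, so the shutter's opening is always over it. Its spring needs 2 N at first, 0.5 N/mm more; about 5 mm down (5 to 7 N with friction) it frees the drawer; a hard stop comes 14 mm down (9 N), so press 8 to 12 mm. Let go, it springs back. The point does not move with the pad.
- drawer (a joint): how far the spring drawer stands out of the case's front, m: 0 shut and locked, about 0.05 when it has sprung open (it moves towards the case's -x). It stays open.
- pin_grip (a point): centre of the release pin's handle; pin axes, z up along the pin. Loose, 60 g: black square handle 14 x 14 mm and 50 mm tall (sides along the pin's x and y), steel collar 20 mm across and 3 mm thick below it, then a straight round steel rod 6 mm thick, 62 mm long. This point is 90 mm above the tip, 25 mm above the handle's lower end.
- pin_tip (a point): the free lower end of the pin's rod, on its axis; flat with a 0.8 mm chamfer.
- stand_hole (a point): centre of the hole's mouth on top of the wooden pin stand, a block 56 x 56 x 70 mm fixed to the board. Hole 9 mm in diameter, upright, 66 mm deep, with a 3 mm chamfer. With the pin home its collar rests on the stand, its tip 62 mm below this point.
- salt: salt shaker, loose, 44 mm across, 90 mm tall; origin at the centre of its underside; a bystander
- tin: small food tin, loose, 58 mm across, 72 mm tall; origin at the centre of its underside; a bystander
- spice: spice jar, loose, 45 mm across, 106 mm tall; origin at the centre of its underside; a bystander
- bulb: garlic bulb, loose, about 52 mm; origin at the centre of its underside; a bystander
- glass: shot glass, loose, 49 mm across, 62 mm tall, upside down; origin at the centre of its underside; a bystander
- sardines: flat sardine tin, loose, 63 x 105 x 26 mm; origin at the centre of its underside; a bystander

How it is judged:
By the outcome, as a careful person would: the job done as asked, in the order asked, and still so for the second after the job is handed in, with the robot touching nothing.
It also fails if it takes over 51 s, if anything falls off the work surface, if the arm or the gripper's body presses on something with over 40 N, if the wrist force passes 120 N, or if a joint passes its speed limit or range.

## Robot

A 7-joint arm with a two-finger parallel gripper is mounted at the origin on a cart in front of the work surface, level with it; the furniture and walls round the work are solid. World frame = base frame: x ahead of the robot, y to its left, z up, the work surface at z = 0. Lengths are in m, angles in degrees, forces in N, time in s.
With the tool pointing down it reaches from about 0.425 to 0.925 m from the base axis. Payload 6.8 kg.
Tool frame: the origin (TCP) lies midway between the tips of the shut fingers; the grasp point (between the pads) lies 19 mm behind it (r.tcp_to_grasp is the distance from the TCP to the grasp point, in m); z points along the fingers, y is the direction in which the jaws open and shut (so a half turn about z gives the same grasp; the last joint's range is limited). The gripper opens to 88 mm and grips with 3 to 60 N. Pads are 20 mm wide; open, the fingers measure 115 mm over their backs; the gripper's body (75 mm by 178 mm) begins 61 mm behind the grasp point.
Start: joints at [-82.454, 27.33, 1.283, 89.118, -0.659, 63.558, -4.761], TCP at [0.16, 0.656, 0.223] pointing down, gripper open.
Joint ranges: [-169.35, 169.35], [-19.33, 120.38], [-80.79, 83.38], [13.8, 139.57], [-78.32, 258.32], [9.67, 109.79], [-169.56, 169.56]. Speed limits (degrees/s): [136.94, 136.94, 180, 180, 180, 180, 180].

## Interface

Orientations are given as [roll, pitch, yaw] about the fixed x, y, z axes, in that order (R = Rz(yaw) Ry(pitch) Rx(roll)).
In Python, from workcell import monitor, optics, workorder, r gives the robot as it stands.
- The arm moves only by the tool servo_tool, never from a script. Its argument "moves" is one flat list of numbers, 6 for each row, row after row: the shift along the tool's x, y, z in m, then the turn, a rotation vector about the tool's x, y, z in rad. A call has 1 to 5 rows; each row is the pose to reach, as a shift and turn from the pose commanded when the call began, along the tool's axes at that moment; what a row does not reach only later rows make up. A row lasts 1/8 s, in which the tool goes at most 62.5 mm and 10.7 degrees, less where a joint would pass 70% of its speed; a pose out of reach is approached as far as the arm can. A call with a gripper value outside its range is refused whole. "jaw" is the opening, from 0 (shut) to 1 (fully open), set as the call begins (left out, the last holds). The fingers move at their own pace and stop on an object; the grip force is fixed at half the most. Time passes only in rows, so rows that repeat a pose let the fingers close. It gives the time, the measured TCP pose, the force and the opening at its end, in the units of the state.
- monitor.observe(): the state, without advancing time (a new reading comes with each control period).
- optics.read_camera(name): name is "scene" or "top" or "wrist"; returns the picture (480x640x3 uint8, blue, green, red); there is no depth.
- optics.camera_params(name): a dict with "intrinsics" (3x3 intrinsics, pixels), "T" (4x4, takes a point from camera to world coordinates); the wrist camera has in their place "tool_from_camera" (4x4, takes a point from camera to tool coordinates, whose origin is the TCP and whose axes are the flange's). Camera axes: x right, y down, z forward; pixel columns grow to the right and rows downward; lengths in m; the calibration is good to about 2 mm. A picture is of the moment at which its call begins: read the wrist's pose just before it. camera_params takes no time and is no camera call.
- workorder.hand_in(): hands the job in, once; it reports no verdict.
The state is a dict: "clock": time; "joint_pos": joint angles; "qd": joint speeds; "joint_torque": joint torques, N m; "ee_pos": TCP position; "eef_rot": TCP orientation; "ft_force": force on the tool from outside, world axes, zero at the start; "torque": the same for the moment, N m; "finger_gap": opening from 0.0 (shut) to 1.0 (fully open).
Only numpy, scipy, OpenCV 4.12 (cv2) and the standard library are available. Lean on these libraries where they do the work, as an engineer would, in place of code of your own. Each camera call takes 0.05 s, during which the arm holds its last target.

## Working session

There is one attempt and no reset: what is moved stays moved. The work goes in short steps, Python scripts to look and compute and a tool call to move; the robot and the scene stay as the last step left them, time stands still between calls to the robot, and variables do not carry over. Pictures are saved under pics/ and viewed, and the job is handed in when it is done.

Besides the shell and the picture viewer there is one more tool, called after ">>>" in YAML: its name, and indented under it one key for each argument. servo_tool: Moves the arm, as the interface text tells. Its arguments: {"type":"object","properties":{"moves":{"type":"array"},"jaw":{"type":"number"}},"required":["moves"]}

```bash
ls; mkdir -p pics; python3 - <<'E'
from workcell import monitor, optics, workorder, r
import cv2,numpy as np
np.set_printoptions(precision=4,suppress=True)
print(monitor.observe())
for n in ("scene","top"):
    cv2.imwrite(f"pics/{n}0.png",optics.read_camera(n)); print(n,optics.camera_params(n))
print(optics.camera_params("wrist"), r.tcp_to_grasp)
E
```

```text
pics
{'clock': 0.0, 'joint_pos': array([-82.4539,  27.3751,   1.283 ,  89.1764,  -0.6568,  63.5586,
        -4.7616]), 'qd': array([ 0.0418,  0.0361,  0.0019, -0.0339, -0.0211, -0.0449,  0.0329]), 'joint_torque': array([ -0.    , -58.2835,   1.5344, -27.2623,  -0.0544,   0.0168,
         0.0002]), 'ee_pos': array([0.1602, 0.6551, 0.2217]), 'eef_rot': array([-179.8979,    0.0109,  166.2595]), 'ft_force': array([-1.054,  0.169, -0.044]), 'torque': array([ 0.0126,  0.0199, -0.0488]), 'finger_gap': 1.0010638646768193}
scene {'intrinsics': array([[527.6633,   0.    , 311.2091],
       [  0.    , 527.6633, 247.1261],
       [  0.    ,   0.    ,   1.    ]]), 'T': array([[ 0.7296, -0.3493,  0.5879,  0.1231],
       [-0.6838, -0.3663,  0.631 , -0.594 ],
       [-0.0051, -0.8625, -0.5061,  0.5461],
       [ 0.    ,  0.    ,  0.    ,  1.    ]])}
top {'intrinsics': array([[513.7619,   0.    , 315.724 ],
       [  0.    , 513.7619, 243.4499],
       [  0.    ,   0.    ,   1.    ]]), 'T': array([[ 0.0299, -0.9827,  0.1827,  0.4731],
       [-0.9995, -0.0314, -0.0051, -0.0233],
       [ 0.0108, -0.1824, -0.9832,  0.9493],
       [ 0.    ,  0.    ,  0.    ,  1.    ]])}
{'intrinsics': array([[363.8652,   0.    , 324.2035],
       [  0.    , 363.8652, 243.4354],
       [  0.    ,   0.    ,   1.    ]]), 'tool_from_camera': array([[ 0.0004, -0.958 , -0.2869,  0.0793],
       [ 1.    ,  0.0004,  0.0003, -0.0005],
       [-0.0001, -0.2869,  0.958 , -0.1626],
       [ 0.    ,  0.    ,  0.    ,  1.    ]])} 0.0187
```

View pics/scene0.png

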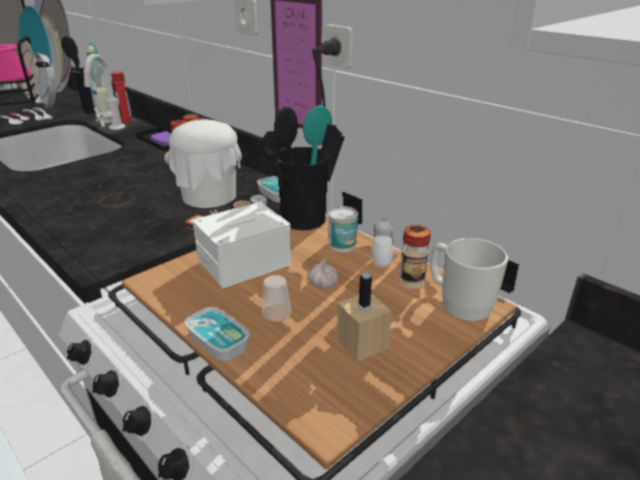

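View pics/top0.png

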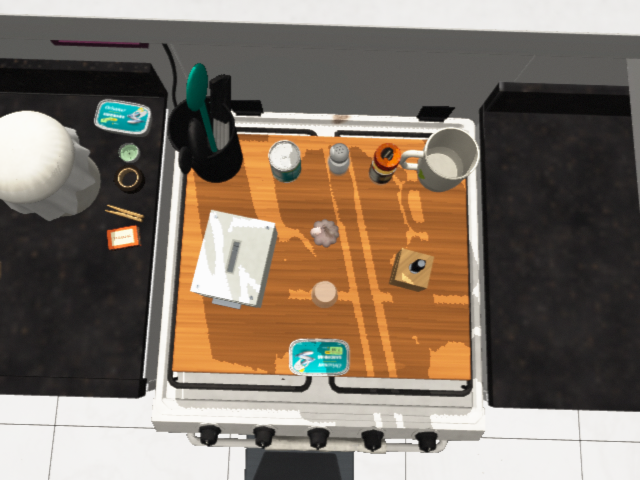

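The scene view shows the white case at left, about (243,243), and the pin in its wooden stand at about (364,320). In the top view the slot is near (234,256) and the stand near (413,268). I'll enlarge both.

```bash
python3 - <<'E'
import cv2,numpy as np
t=cv2.imread("pics/top0.png");s=cv2.imread("pics/scene0.png")
a=cv2.resize(t[205:315,185:285],None,fx=5,fy=5,interpolation=cv2.INTER_CUBIC)
b=cv2.resize(t[240:300,380:445],None,fx=8,fy=8,interpolation=cv2.INTER_CUBIC)
c=cv2.resize(s[265:365,325:400],None,fx=6,fy=6,interpolation=cv2.INTER_CUBIC)
d=cv2.resize(s[195:290,185:300],None,fx=6,fy=6,interpolation=cv2.INTER_CUBIC)
for n,i in zip("abcd",(a,b,c,d)): cv2.imwrite(f"pics/crop_{n}.png",i)
E
```

```text
(no output)
```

View pics/crop_a.png

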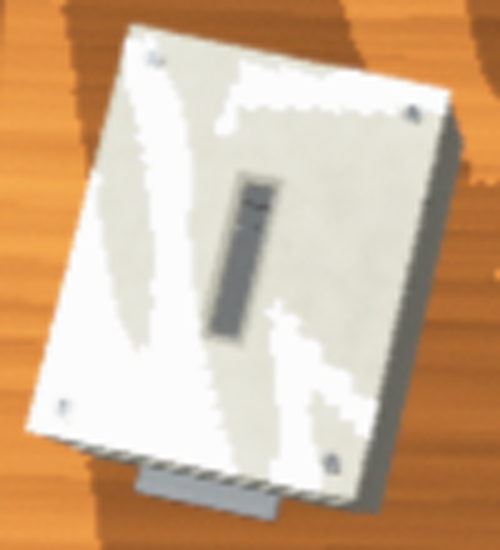

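View pics/crop_b.png

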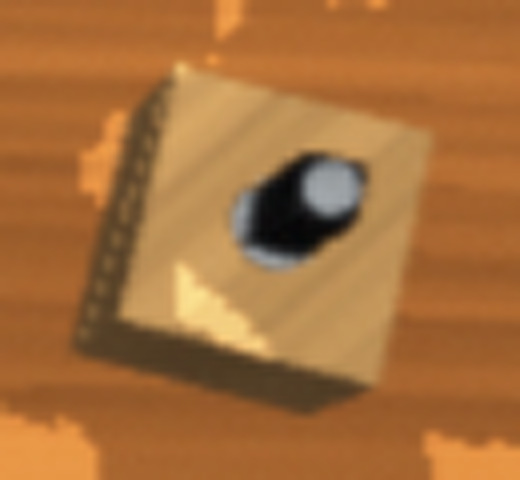

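View pics/crop_c.png

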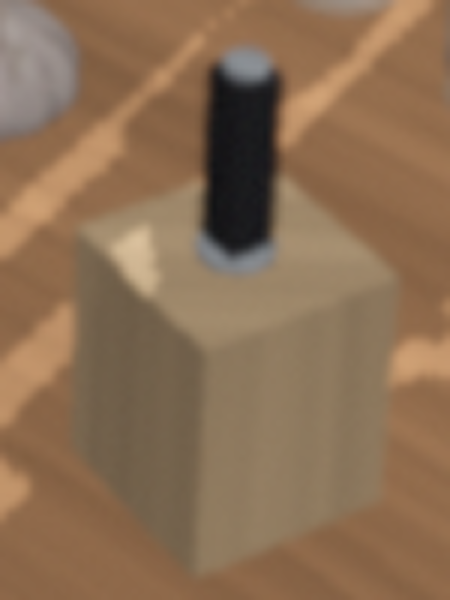

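View pics/crop_d.png

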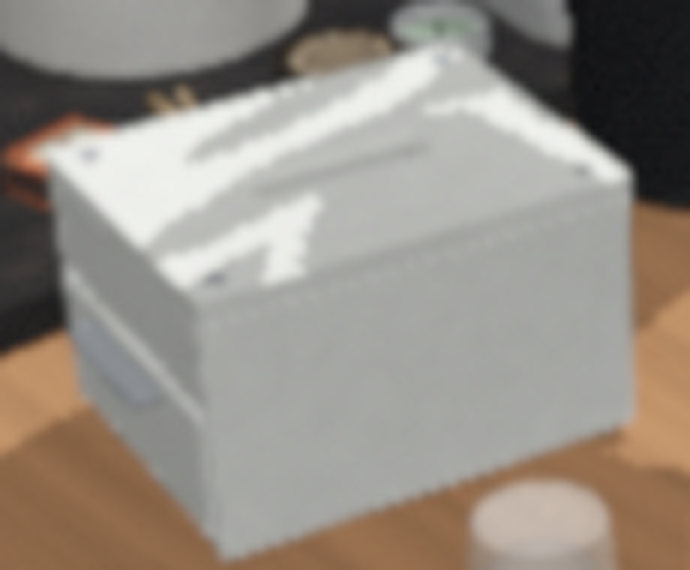

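```bash
cat > h.py <<'E'
import cv2,numpy as np
from workcell import monitor, optics, workorder, r
from scipy.spatial.transform import Rotation as R
np.set_printoptions(precision=4,suppress=True)
def plane(K,T,uv,z):
    uv=np.atleast_2d(uv).astype(float)
    d=np.c_[(uv[:,0]-K[0,2])/K[0,0],(uv[:,1]-K[1,2])/K[1,1],np.ones(len(uv))]@T[:3,:3].T
    o=T[:3,3]; return o+d*((z-o[2])/d[:,2])[:,None]
def cam(n,uv,z):
    p=optics.camera_params(n); return plane(p["intrinsics"],p["T"],uv,z)
def wT(s):
    T=np.eye(4);T[:3,:3]=R.from_euler('xyz',s["eef_rot"],degrees=True).as_matrix();T[:3,3]=s["ee_pos"]
    return T@optics.camera_params("wrist")["tool_from_camera"]
def wrist(s,uv,z): return plane(optics.camera_params("wrist")["intrinsics"],wT(s),uv,z)
def crop(pts,x0,y0,f): return (np.array(pts)+.5)/f-.5+[x0,y0]
def st():
    s=monitor.observe(); print({k:np.round(s[k],4) for k in("clock","ee_pos","eef_rot","ft_force","finger_gap","joint_pos")}); return s
E
python3 - <<'E'
from h import *
def show(n,q):
    e=np.diff(np.vstack([q,q[:1]]),axis=0); print(n,q[:,:2].tolist(),'ctr',q.mean(0),'len',np.linalg.norm(e,axis=1),'ang',np.degrees(np.arctan2(e[:,1],e[:,0])))
show('case top',cam("top",crop([(133,25),(450,92),(360,502),(28,430)],185,205,5),.09))
show('slot top',cam("top",crop([(240,172),(283,180),(240,342),(203,335)],185,205,5),.09))
show('stand top',cam("top",crop([(180,68),(432,132),(378,385),(120,320)],380,240,8),.07))
show('case scene',cam("scene",crop([(48,152),(205,300),(632,172),(460,45)],185,195,6),.09))
show('slot scene',cam("scene",crop([(255,190),(425,148)],185,195,6),.09))
show('stand scene',cam("scene",crop([(80,228),(207,350),(395,275)],325,265,6),.07))
show('pintop top',cam("top",crop([(333,188)],380,240,8),.123))
show('pintop scene',cam("scene",crop([(247,64)],325,265,6),.123))
E
```

```text
case top [[0.6861121403783857, 0.15349562173651776], [0.6660650457348308, 0.04365098545842301], [0.5255764757918993, 0.06731277651361803], [0.5460642623070552, 0.17912019610301919]] ctr [0.606  0.1109 0.09  ] len [0.1117 0.1425 0.1137 0.1424] ang [-100.3429  170.4397   79.6162  -10.3687]
slot top [[0.6358960230166011, 0.11374979162357066], [0.6335961178136209, 0.09899615819288944], [0.5777807295216858, 0.11029430979932858], [0.5797569568940976, 0.12284577600089122]] ctr [0.6068 0.1115 0.09  ] len [0.0149 0.0569 0.0127 0.0569] ang [-98.8604 168.5568  81.0522  -9.2034]
stand top [[0.6330664065886527, -0.1783990845847156], [0.6206926336407002, -0.23318592584180736], [0.5652882262498934, -0.22090999524764415], [0.5775748623710392, -0.16542982618450947]] ctr [ 0.5992 -0.1995  0.07  ] len [0.0562 0.0567 0.0568 0.057 ] ang [-102.7269  167.5068   77.5128  -13.1548]
case scene [[0.5607955571308076, 0.20204550830758883], [0.5434241455486688, 0.09112985410564389], [0.6841448624889734, 0.06566532485489407], [0.7023825617438577, 0.1736608159998715]] ctr [0.6227 0.1331 0.09  ] len [0.1123 0.143  0.1095 0.1444] ang [-98.9013 -10.2571  80.4146 168.6639]
slot scene [[0.5929926718017872, 0.13645644390350775], [0.6478467564930431, 0.12260392983032598]] ctr [0.6204 0.1295 0.09  ] len [0.0566 0.0566] ang [-14.1728 165.8272]
stand scene [[0.5921268816849725, -0.14904365687878351], [0.5791852051523089, -0.20402128252930513], [0.6344857277030834, -0.216066395636551]] ctr [ 0.6019 -0.1897  0.07  ] len [0.0565 0.0566 0.0793] ang [-103.2462  -12.2878  122.2932]
pintop top [[0.5996080630140939, -0.20020984438646888]] ctr [ 0.5996 -0.2002  0.123 ] len [0.] ang [0.]
pintop scene [[0.616732579555033, -0.17988973731823754]] ctr [ 0.6167 -0.1799  0.123 ] len [0.] ang [0.]
```

```bash
python3 - <<'E'
from h import *
for z in (.07,.08,.09,.1):
    print(z,'stand edge', cam("scene",crop([(80,228),(207,350),(395,275)],325,265,6),z)[:,:2].ravel(), 'top',cam("top",crop([(120,320),(378,385)],380,240,8),z)[:,:2].ravel())
for z in (0,.01,.02):
    print(z,'bottom', cam("scene",crop([(75,450),(197,575),(380,497)],325,265,6),z)[:,:2].ravel(),'top', cam("top",crop([(75,350),(305,412)],380,240,8),z)[:,:2].ravel())
E
```

```text
0.07 stand edge [ 0.5921 -0.149   0.5792 -0.204   0.6345 -0.2161] top [ 0.5776 -0.1654  0.5653 -0.2209]
0.08 stand edge [ 0.5823 -0.1584  0.5696 -0.2122  0.6237 -0.224 ] top [ 0.5764 -0.1638  0.5642 -0.2187]
0.09 stand edge [ 0.5724 -0.1677  0.56   -0.2204  0.613  -0.2319] top [ 0.5752 -0.1622  0.5632 -0.2164]
0.1 stand edge [ 0.5626 -0.1771  0.5504 -0.2286  0.6023 -0.2399] top [ 0.574  -0.1606  0.5621 -0.2142]
0 bottom [ 0.5903 -0.151   0.5785 -0.2052  0.6341 -0.2178] top [ 0.5786 -0.1663  0.5658 -0.2197]
0.01 bottom [ 0.5818 -0.1591  0.5701 -0.2123  0.6247 -0.2247] top [ 0.5775 -0.1648  0.5649 -0.2176]
0.02 bottom [ 0.5732 -0.1672  0.5618 -0.2194  0.6153 -0.2316] top [ 0.5764 -0.1633  0.5639 -0.2155]
```

```bash
python3 - <<'E'
from h import *
def tri(a,b):
    P=[]
    for n in("top","scene"):
        p=optics.camera_params(n);P.append(p["intrinsics"]@np.linalg.inv(p["T"])[:3])
    X=cv2.triangulatePoints(P[0],P[1],np.array(a,float).reshape(2,1),np.array(b,float).reshape(2,1)).ravel();X=X[:3]/X[3]
    e=[ (lambda q:q[:2]/q[2])(Pi@np.r_[X,1])-np.array(u).ravel() for Pi,u in zip(P,(a,b))]
    print(X,np.round(e,2).ravel())
A=lambda p:crop([p],185,205,5); D=lambda p:crop([p],185,195,6)
B=lambda p:crop([p],380,240,8); C=lambda p:crop([p],325,265,6)
for a,d in [((28,430),(48,152)),((360,502),(205,300)),((450,92),(632,172)),((133,25),(460,45))]: tri(A(a),D(d))
for b,c in [((120,320),(80,228)),((378,385),(207,350)),((432,132),(395,275)),((333,188),(247,64)),((305,412),(197,575))]: tri(B(b),C(c))
tri((172.5,376),(327,469)) # no correspond check
E
```

```text
[0.5453 0.1751 0.1056] [ 0.22 -0.34 -0.34  0.03]
[0.5257 0.0647 0.1081] [ 0.48 -0.72 -0.8   0.08]
[0.663  0.0419 0.1066] [ 0.28 -0.37 -0.41  0.07]
[0.6834 0.15   0.1043] [ 0.34 -0.47 -0.47  0.07]
[ 0.5762 -0.1633  0.0855] [ 0.24 -0.29 -0.4   0.09]
[ 0.5636 -0.2173  0.0862] [ 0.01 -0.02 -0.02  0.01]
[ 0.6176 -0.229   0.0861] [-0.18  0.2   0.3  -0.08]
[ 0.597  -0.1965  0.14  ] [-0.02  0.03  0.04 -0.01]
[ 0.5646 -0.2166  0.0162] [ 0.14 -0.17 -0.26  0.06]
[ 0.5564  0.1894 -0.5727] [  66.19  -68.23 -101.6   -10.59]
```

```bash
cat >> h.py <<'E'
def delta(p,rpy,s=None):
    """tool-frame shift and rotvec from measured pose to target"""
    s=s or monitor.observe()
    R0=R.from_euler('xyz',s["eef_rot"],degrees=True);R1=R.from_euler('xyz',rpy,degrees=True)
    print('delta',np.round(R0.inv().apply(np.array(p)-s["ee_pos"]),4),np.round((R0.inv()*R1).as_rotvec(),4))
E
python3 - <<'E'
from h import *
def show(n,q):
    e=np.diff(np.vstack([q,q[:1]]),axis=0); print(n,'ctr',q.mean(0),'len',np.linalg.norm(e,axis=1),'ang',np.degrees(np.arctan2(e[:,1],e[:,0])))
show('case top',cam("top",crop([(133,25),(450,92),(360,502),(28,430)],185,205,5),.106))
show('slot top',cam("top",crop([(240,172),(283,180),(240,342),(203,335)],185,205,5),.106))
show('stand top',cam("top",crop([(180,68),(432,132),(378,385),(120,320)],380,240,8),.086))
show('case scene',cam("scene",crop([(48,152),(205,300),(632,172),(460,45)],185,195,6),.106))
show('crock rim',cam("top",[(208,125)],.17))
for p in ([.35,.52,.24],[.5,.35,.25],[.57,.1,.25],[.595,-.197,.235]): delta(p,[180,0,167.5])
E
```

```text
case top ctr [0.6035 0.1084 0.106 ] len [0.1096 0.1398 0.1116 0.1397] ang [-100.3429  170.4397   79.6162  -10.3687]
slot top ctr [0.6043 0.109  0.106 ] len [0.0147 0.0559 0.0125 0.0558] ang [-98.8604 168.5568  81.0522  -9.2034]
stand top ctr [ 0.5969 -0.1963  0.086 ] len [0.0551 0.0557 0.0558 0.0559] ang [-102.7269  167.5068   77.5128  -13.1548]
case scene ctr [0.6052 0.1076 0.106 ] len [0.1083 0.138  0.1057 0.1393] ang [-98.9013 -10.2571  80.4146 168.6639]
crock rim ctr [0.8059 0.1515 0.17  ] len [0.] ang [0.]
delta [-0.2164 -0.0863 -0.018 ] [-0.0016  0.0001 -0.0216]
delta [-0.4025 -0.2158 -0.0278] [-0.0016  0.0001 -0.0216]
delta [-0.5299 -0.442  -0.0274] [-0.0016  0.0001 -0.0216]
delta [-0.6247 -0.7245 -0.0119] [-0.0016  0.0001 -0.0216]
```

>>> servo_tool:
  moves: [-0.054,-0.0215,-0.0045,0,0,-0.02,-0.108,-0.043,-0.009,0,0,-0.02,-0.162,-0.0645,-0.0135,0,0,-0.02,-0.216,-0.086,-0.018,0,0,-0.02,-0.26,-0.117,-0.02,0,0,-0.02]
  jaw: 1

```text
clock: 0.72
ee_pos: [0.3871, 0.4787, 0.2425]
eef_rot: [-180.0, 0.0, 167.3]
ft_force: [0.0, -0.2, 0.2]
finger_gap: 1.004
```

```bash
python3 - <<'E'
from h import *
s=st()
for p in ([.5,.35,.25],[.57,.1,.25],[.595,-.197,.235]): delta(p,[180,0,167.5])
E
```

```text
{'clock': np.float64(0.725), 'ee_pos': array([0.3871, 0.4787, 0.2425]), 'eef_rot': array([-179.992 ,    0.0231,  167.3428]), 'ft_force': array([ 0.0199, -0.2449,  0.1997]), 'finger_gap': np.float64(1.0037), 'joint_pos': array([-60.9908,  20.7128,   5.3909,  96.688 ,  -2.1155,  62.6981,
        22.367 ])}
delta [-0.1384 -0.1009 -0.0074] [-0.0001  0.0004 -0.0027]
delta [-0.2615 -0.3295 -0.0073] [-0.0001  0.0004 -0.0027]
delta [-0.3509 -0.6138  0.0077] [-0.0001  0.0004 -0.0027]
```

>>> servo_tool:
  moves: [-0.046,-0.034,-0.003,0,0,-0.002,-0.092,-0.068,-0.005,0,0,-0.002,-0.138,-0.101,-0.007,0,0,-0.002,-0.166,-0.154,-0.007,0,0,-0.002,-0.194,-0.207,-0.007,0,0,-0.002]

```text
clock: 1.35
ee_pos: [0.5296, 0.2339, 0.2492]
eef_rot: [-180.0, -0.0, 167.5]
ft_force: [0.5, 0.3, 0.3]
finger_gap: 0.998
```

>>> servo_tool:
  moves: [-0.028,-0.053,0,0,0,0,-0.056,-0.106,0,0,0,0,-0.076,-0.163,0.003,0,0,0,-0.096,-0.22,0.006,0,0,0,-0.116,-0.277,0.009,0,0,0]

```text
clock: 1.98
ee_pos: [0.5824, -0.0614, 0.2404]
eef_rot: [180.0, -0.0, 167.5]
ft_force: [1.1, -0.3, 0.0]
finger_gap: 0.999
```

```bash
python3 - <<'E'
from h import *
s=st()
for p in ([.595,-.197,.235],): delta(p,[180,0,167.5])
E
```

```text
{'clock': np.float64(1.975), 'ee_pos': array([ 0.5824, -0.0614,  0.2404]), 'eef_rot': array([179.9963,  -0.0192, 167.5361]), 'ft_force': array([ 1.0781, -0.3363,  0.0267]), 'finger_gap': np.float64(0.9992), 'joint_pos': array([-15.2716,  18.4087,  19.1994, 101.6282,  -6.8195,  61.114 ,
        83.8565])}
delta [-0.0415 -0.1297  0.0053] [ 0.0001 -0.0003  0.0006]
```

>>> servo_tool:
  moves: [-0.016,-0.045,0.002,0,0,0,-0.032,-0.09,0.004,0,0,0,-0.041,-0.128,0.005,0,0,0,-0.041,-0.128,0.005,0,0,0]

```text
clock: 2.48
ee_pos: [0.5938, -0.1977, 0.2352]
eef_rot: [-179.9, -0.0, 167.2]
ft_force: [0.0, 0.1, -0.2]
finger_gap: 1.0
```

```bash
python3 - <<'E'
from h import *
s=st()
im=optics.read_camera("wrist"); cv2.imwrite("pics/w1.png",im)
E
```

```text
{'clock': np.float64(2.475), 'ee_pos': array([ 0.5938, -0.1977,  0.2352]), 'eef_rot': array([-179.8827,   -0.0414,  167.164 ]), 'ft_force': array([ 0.0319,  0.0586, -0.2004]), 'finger_gap': np.float64(0.9999), 'joint_pos': array([-3.6022, 22.9275, 21.7585, 96.5808, -9.2501, 62.3156, 98.0772])}
```

View pics/w1.png

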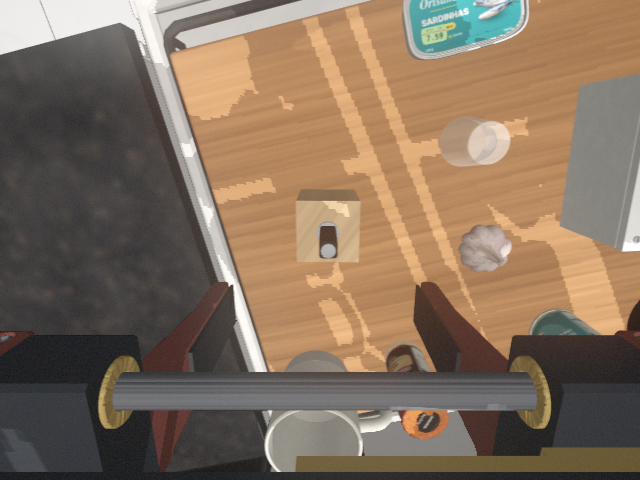

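The wrist view has the stand's top square to the jaws, between about (296,201) and (360,262), and the pin's top at (328,251). I'll zoom in on the handle.

```bash
python3 - <<'E'
from h import *
im=cv2.imread("pics/w1.png")
cv2.imwrite("pics/w1c.png",cv2.resize(im[180:270,285:370],None,fx=6.5,fy=6.5,interpolation=cv2.INTER_CUBIC))
E
```

```text
(no output)
```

View pics/w1c.png

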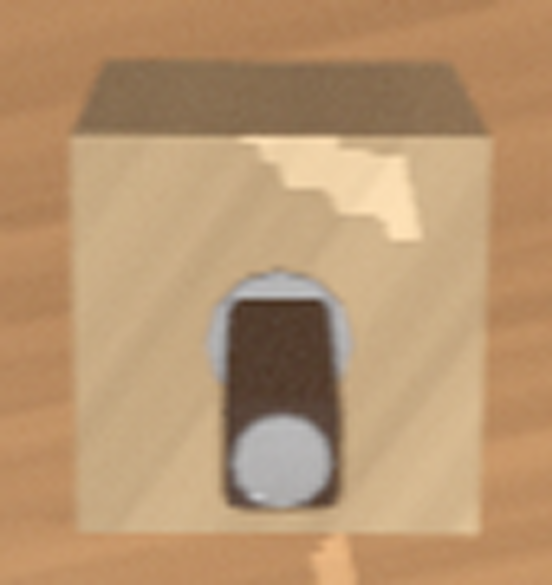

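```bash
python3 - <<'E'
from h import *
s=monitor.observe()
c=lambda p:crop(p,285,180,6.5)
q=wrist(s,c([(70,137),(491,137),(480,533),(78,533)]),.086);e=np.diff(np.vstack([q,q[:1]]),axis=0)
print(q.mean(0),np.linalg.norm(e,axis=1),np.degrees(np.arctan2(e[:,1],e[:,0])))
print(wrist(s,c([(282,461)]),.139),wrist(s,c([(279,341)]),.089))
print(wrist(s,c([(233,300),(325,300)]),.089),"handle bottom far edge")
E
```

```text
[ 0.5981 -0.193   0.086 ] [0.056  0.0558 0.0561 0.0558] [  77.375   -12.5891 -102.6225  167.2213]
[[ 0.5984 -0.1933  0.139 ]] [[ 0.5974 -0.193   0.089 ]]
[[ 0.5905 -0.1978  0.089 ]
 [ 0.5932 -0.1857  0.089 ]] handle bottom far edge
```

```bash
python3 - <<'E'
from h import *
delta([.598,-.1937,.098],[180,0,167.4])
E
```

```text
delta [-0.0034  0.0019  0.1371] [-0.0004 -0.001  -0.0009]
```

>>> servo_tool:
  moves: [-0.003,0.002,0.02,0,0,0,-0.003,0.002,0.06,0,0,0,-0.003,0.002,0.1,0,0,0,-0.003,0.002,0.125,0,0,0,-0.003,0.002,0.125,0,0,0]

```text
clock: 3.15
ee_pos: [0.5967, -0.1894, 0.1074]
eef_rot: [180.0, -0.3, 167.7]
ft_force: [0.5, 0.5, -0.1]
finger_gap: 1.001
```

```bash
python3 - <<'E'
from h import *
s=st()
im=optics.read_camera("wrist"); cv2.imwrite("pics/w2.png",im)
im=optics.read_camera("scene"); cv2.imwrite("pics/s2.png",cv2.resize(im[200:380,270:470],None,fx=3,fy=3,interpolation=cv2.INTER_CUBIC))
delta([.598,-.1937,.098],[180,0,167.4])
E
```

```text
{'clock': np.float64(3.15), 'ee_pos': array([ 0.5967, -0.1894,  0.1074]), 'eef_rot': array([179.9602,  -0.3315, 167.6732]), 'ft_force': array([ 0.5259,  0.4562, -0.1351]), 'finger_gap': np.float64(1.001), 'joint_pos': array([ -1.9138,  31.108 ,  18.8918, 102.5071, -12.8764,  48.8316,
       100.7043])}
delta [ 0.0001 -0.0029  0.0126] [ 0.0004 -0.0003  0.0036]
```

View pics/w2.png

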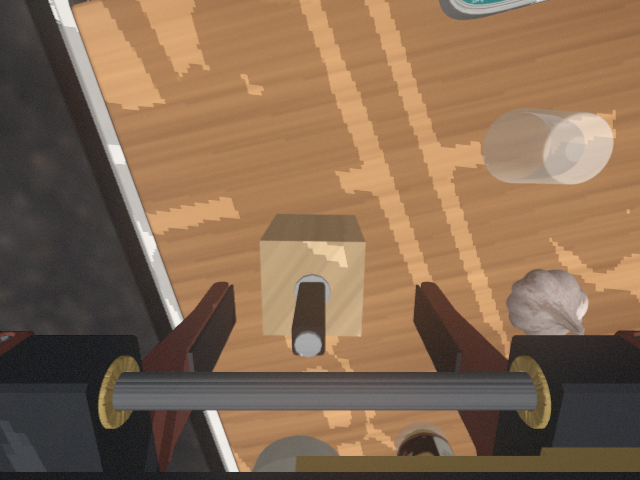

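View pics/s2.png

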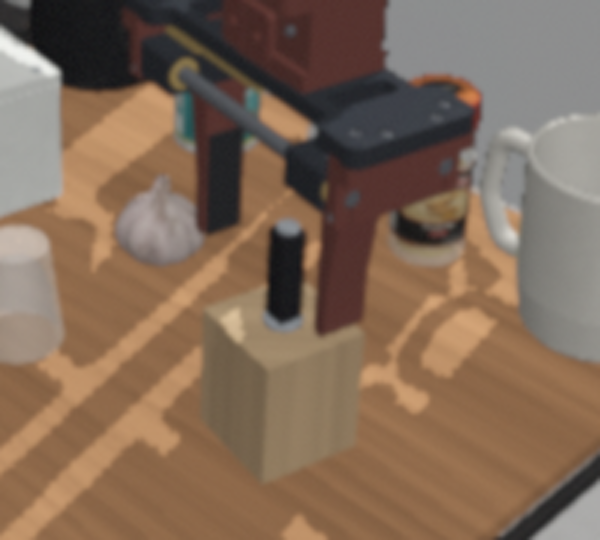

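```bash
python3 - <<'E'
from h import *
s=monitor.observe()
print(wrist(s,[(308,343)],.139), wrist(s,[(312,289)],.089))
q=wrist(s,[(261,241),(365,241),(362,335),(263,335)],.086); print(q.mean(0))
T=np.eye(4);T[:3,:3]=R.from_euler('xyz',s["eef_rot"],degrees=True).as_matrix();T[:3,3]=s["ee_pos"]
print("pin in tool",(np.linalg.inv(T)@np.r_[q.mean(0),1]))
E
```

```text
[[ 0.6015 -0.1989  0.139 ]] [[ 0.5991 -0.1983  0.089 ]]
[ 0.601  -0.1984  0.086 ]
pin in tool [-0.0038 -0.0068  0.0246  1.    ]
```

```bash
python3 - <<'E'
from h import *
for i in range(4):
    s=monitor.observe(); print(s["clock"],s["ee_pos"],s["eef_rot"],s["qd"])
    im=optics.read_camera("wrist")
cv2.imwrite("pics/w3.png",im)
s=monitor.observe(); print(s["clock"],s["ee_pos"],s["eef_rot"])
cv2.imwrite("pics/w3c.png",cv2.resize(im[200:360,240:380],None,fx=4,fy=4,interpolation=cv2.INTER_CUBIC))
E
```

```text
3.25 [ 0.5987 -0.1909  0.1106] [179.9793  -0.0182 167.6063] [ 0.2141 -1.1871  0.6047 -1.04    0.1005  0.0965  0.1362]
3.3 [ 0.5992 -0.1914  0.1113] [179.9853   0.0648 167.5855] [ 0.1605 -0.7298  0.4566 -0.4031  0.0668  0.0436  0.1615]
3.35 [ 0.5994 -0.1918  0.1118] [179.9888   0.1133 167.5626] [ 0.273  -0.2259  0.1604 -0.0886  0.0043 -0.0188  0.0291]
3.4 [ 0.5994 -0.1919  0.1119] [179.9867   0.1294 167.5482] [ 0.2148 -0.1135  0.1952  0.1596 -0.0209 -0.0706  0.0174]
3.45 [ 0.5992 -0.192   0.1119] [179.9887   0.1232 167.5391]
```

View pics/w3c.png

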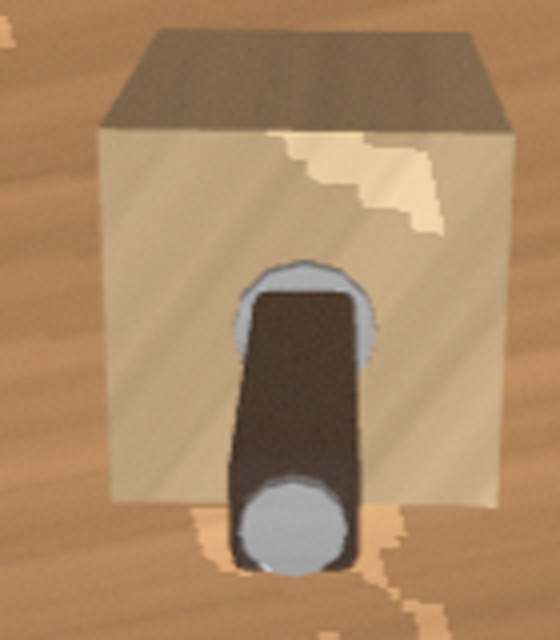

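```bash
python3 - <<'E'
from h import *
s=monitor.observe()
c=lambda p:crop(p,240,200,4)
q=wrist(s,c([(99,129),(515,134),(497,506),(111,499)]),.086);e=np.diff(np.vstack([q,q[:1]]),axis=0)
print(q.mean(0),np.linalg.norm(e,axis=1),np.degrees(np.arctan2(e[:,1],e[:,0])))
print(wrist(s,c([(293,528)]),.139),wrist(s,c([(305,332)]),.089))
for z in (.098,): delta([q.mean(0)[0],q.mean(0)[1],z],[180,0,167.4])
E
```

```text
[ 0.5971 -0.1967  0.086 ] [0.0557 0.0559 0.056  0.0555] [  76.8446  -13.1042 -103.6127  166.637 ]
[[ 0.5979 -0.1971  0.139 ]] [[ 0.597  -0.1967  0.089 ]]
delta [ 0.0011 -0.005   0.0139] [0.0002 0.0022 0.0024]
```

>>> servo_tool:
  moves: [0.001,-0.005,0.004,0,0.002,0.008,0.001,-0.005,0.014,0,0.002,0.008,0.001,-0.005,0.014,0,0.002,0.008,0.001,-0.005,0.014,0,0.002,0.008]

```text
clock: 3.95
ee_pos: [0.5963, -0.1967, 0.0964]
eef_rot: [180.0, -0.1, 167.1]
ft_force: [-0.6, 0.3, -0.6]
finger_gap: 1.002
```

```bash
python3 - <<'E'
from h import *
s=st(); delta([.597,-.1967,.098],[180,0,167])
E
```

```text
{'clock': np.float64(3.95), 'ee_pos': array([ 0.5963, -0.1967,  0.0964]), 'eef_rot': array([179.9977,  -0.1381, 167.0639]), 'ft_force': array([-0.5606,  0.3324, -0.6377]), 'finger_gap': np.float64(1.0018), 'joint_pos': array([ -1.1624,  31.9989,  18.787 , 102.7819, -13.3719,  47.5369,
       101.1351])}
delta [-0.0007  0.0002 -0.0016] [ 0.     -0.0024  0.0011]
```

Aligned. Closing on the handle.

>>> servo_tool:
  moves: [0,0,0,0,0,0,0,0,0,0,0,0,0,0,0,0,0,0,0,0,0,0,0,0,0,0,0,0,0,0]
  jaw: 0

```text
clock: 4.58
ee_pos: [0.5963, -0.1968, 0.0966]
eef_rot: [-180.0, -0.1, 167.1]
ft_force: [-0.1, 0.1, -0.1]
finger_gap: 0.472
```

>>> servo_tool:
  moves: [0,0,0,0,0,0,0,0,0,0,0,0]

```text
clock: 4.82
ee_pos: [0.5963, -0.1967, 0.0966]
eef_rot: [180.0, -0.1, 167.1]
ft_force: [-0.2, 0.0, 0.2]
finger_gap: 0.246
```

```bash
python3 - <<'E'
from h import *
s=st()
im=optics.read_camera("scene"); cv2.imwrite("pics/s4.png",cv2.resize(im[240:380,300:440],None,fx=4,fy=4,interpolation=cv2.INTER_CUBIC))
E
```

```text
{'clock': np.float64(4.825), 'ee_pos': array([ 0.5963, -0.1967,  0.0966]), 'eef_rot': array([179.9979,  -0.1164, 167.0639]), 'ft_force': array([-0.2166,  0.0099,  0.2014]), 'finger_gap': np.float64(0.2465), 'joint_pos': array([ -1.1689,  31.9791,  18.7955, 102.782 , -13.3716,  47.5353,
       101.1355])}
```

View pics/s4.png

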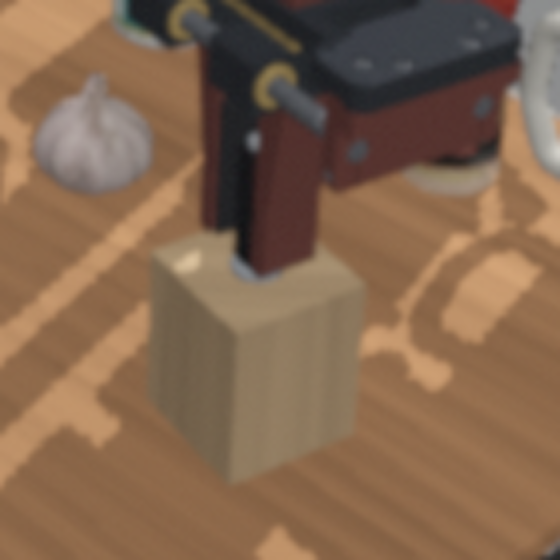

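>>> servo_tool:
  moves: [0,0,0,0,0,0,0,0,0,0,0,0,0,0,0,0,0,0,0,0,0,0,0,0]

```text
clock: 5.38
ee_pos: [0.5964, -0.1967, 0.0966]
eef_rot: [180.0, -0.1, 167.1]
ft_force: [-0.0, -0.0, -0.2]
finger_gap: 0.158
```

>>> servo_tool:
  moves: [0,0,-0.005,0,0,0,0,0,-0.015,0,0,0,0,0,-0.027,0,0,0,0,0,-0.04,0,0,0,0,0,-0.053,0,0,0]

```text
clock: 6.0
ee_pos: [0.5966, -0.1968, 0.1509]
eef_rot: [180.0, -0.1, 167.1]
ft_force: [0.7, -0.1, -0.9]
finger_gap: 0.156
```

>>> servo_tool:
  moves: [0,0,-0.013,0,0,0,0,0,-0.028,0,0,0,0,0,-0.048,0,0,0,0,0,-0.066,0,0,0,0,0,-0.066,0,0,0]

```text
clock: 6.62
ee_pos: [0.5975, -0.1972, 0.2175]
eef_rot: [180.0, 0.1, 167.1]
ft_force: [0.5, 0.2, -0.8]
finger_gap: 0.165
```

```bash
python3 - <<'E'
from h import *
s=st()
im=optics.read_camera("scene"); cv2.imwrite("pics/s5.png",cv2.resize(im[180:360,270:450],None,fx=3.3,fy=3.3,interpolation=cv2.INTER_CUBIC))
im=optics.read_camera("wrist"); cv2.imwrite("pics/w5.png",im)
E
```

```text
{'clock': np.float64(6.625), 'ee_pos': array([ 0.5975, -0.1972,  0.2175]), 'eef_rot': array([179.9941,   0.0663, 167.0587]), 'ft_force': array([ 0.504 ,  0.1672, -0.7835]), 'finger_gap': np.float64(0.1652), 'joint_pos': array([-3.3708, 24.1607, 21.5102, 97.2634, -9.9514, 60.3913, 98.4105])}
```

View pics/s5.png

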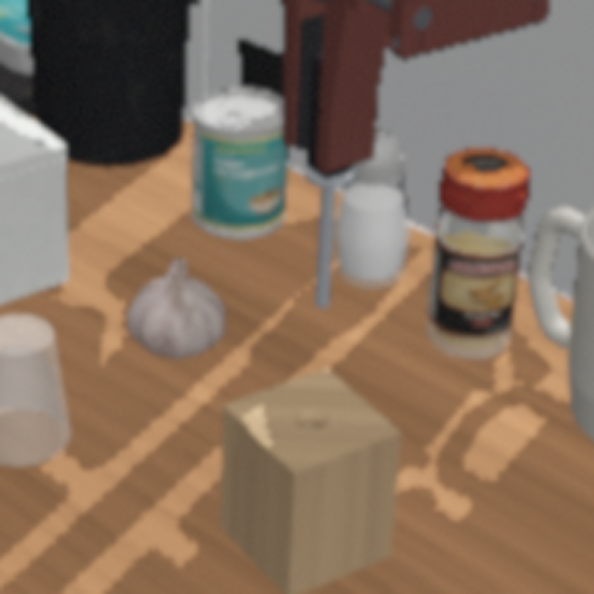

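View pics/w5.png

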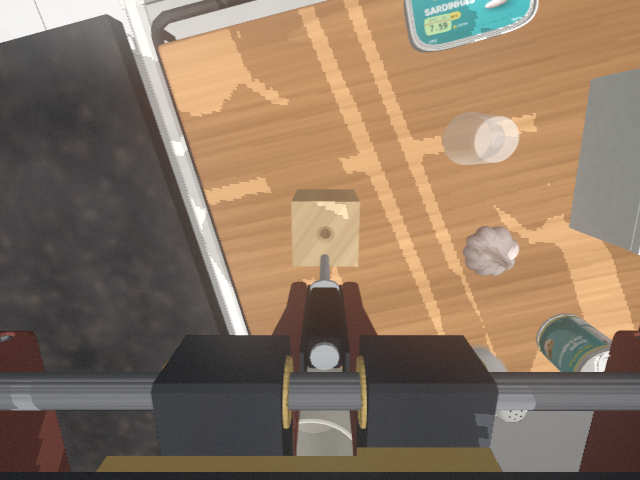

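```bash
python3 - <<'E'
from h import *
s=st()
delta([.5853,.1118,.2175],[180,0,170])
cv2.imwrite("pics/w5c.png",cv2.resize(cv2.imread("pics/w5.png")[180:380,270:380],None,fx=3,fy=3,interpolation=cv2.INTER_CUBIC))
E
```

```text
{'clock': np.float64(6.725), 'ee_pos': array([ 0.5964, -0.1967,  0.2154]), 'eef_rot': array([179.9927,  -0.1308, 167.0638]), 'ft_force': array([-0.0455, -0.4713, -0.8635]), 'finger_gap': np.float64(0.1554), 'joint_pos': array([-3.3617, 24.2622, 21.4715, 97.3977, -9.9653, 60.3555, 98.4164])}
delta [ 0.0799  0.2982 -0.0018] [ 0.0002 -0.0023 -0.0512]
```

View pics/w5c.png

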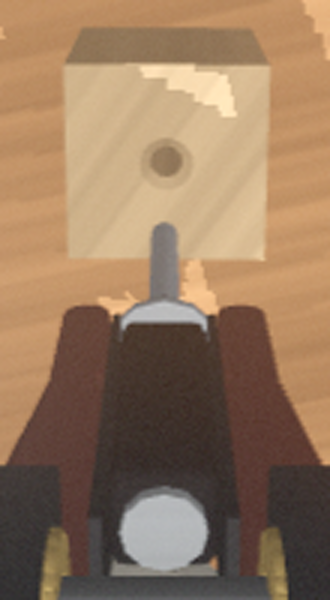

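>>> servo_tool:
  moves: [0.008,0.03,-0.002,0,0,-0.01,0.02,0.075,-0.002,0,0,-0.02,0.034,0.128,-0.002,0,0,-0.03,0.049,0.183,-0.002,0,0,-0.04,0.062,0.232,-0.002,0,0,-0.05]

```text
clock: 7.35
ee_pos: [0.5872, 0.0454, 0.2168]
eef_rot: [-180.0, -0.2, 170.0]
ft_force: [-0.1, -0.0, -0.4]
finger_gap: 0.158
```

>>> servo_tool:
  moves: [0.011,0.04,0,0,0,-0.001,0.018,0.066,0,0,0,-0.001,0.018,0.066,0,0,0,-0.001,0.018,0.066,0,0,0,-0.001]

```text
clock: 7.85
ee_pos: [0.5817, 0.1097, 0.2172]
eef_rot: [-179.9, -0.2, 169.9]
ft_force: [-0.4, -0.9, -0.5]
finger_gap: 0.159
```

```bash
python3 - <<'E'
from h import *
s=st()
delta([.5853,.1118,.190],[180,0,170])
E
```

```text
{'clock': np.float64(7.85), 'ee_pos': array([0.5817, 0.1097, 0.2172]), 'eef_rot': array([-179.9256,   -0.1598,  169.9114]), 'ft_force': array([-0.4222, -0.8599, -0.5027]), 'finger_gap': np.float64(0.159), 'joint_pos': array([-29.0278,  20.2263,  15.7539, 101.9396,  -6.2934,  58.8659,
        68.9904])}
delta [-0.0032  0.0027  0.0272] [-0.0013 -0.0028 -0.0015]
```

>>> servo_tool:
  moves: [-0.003,0.002,0.01,0,-0.002,0,-0.003,0.002,0.022,0,-0.002,0,-0.003,0.002,0.022,0,-0.002,0,-0.003,0.002,0.022,0,-0.002,0,-0.003,0.002,0.022,0,-0.002,0]

```text
clock: 8.48
ee_pos: [0.5854, 0.1128, 0.1962]
eef_rot: [180.0, 0.0, 170.0]
ft_force: [-1.3, 0.1, -1.6]
finger_gap: 0.152
```

```bash
python3 - <<'E'
from h import *
s=st()
w=optics.read_camera("wrist");sc=optics.read_camera("scene"); t=optics.read_camera("top")
s=st()
cv2.imwrite("pics/w6.png",cv2.resize(w[100:400,220:460],None,fx=2,fy=2,interpolation=cv2.INTER_CUBIC)); cv2.imwrite("pics/s6.png",cv2.resize(sc[150:290,180:310],None,fx=4.2,fy=4.2,interpolation=cv2.INTER_CUBIC))
cv2.imwrite("pics/t6.png",cv2.resize(t[200:310,180:290],None,fx=5,fy=5,interpolation=cv2.INTER_CUBIC))
E
```

```text
{'clock': np.float64(8.475), 'ee_pos': array([0.5854, 0.1128, 0.1962]), 'eef_rot': array([179.9748,   0.0327, 169.9801]), 'ft_force': array([-1.257 ,  0.1353, -1.5776]), 'finger_gap': np.float64(0.1523), 'joint_pos': array([-28.83  ,  21.7601,  15.3993, 102.746 ,  -6.8027,  56.3521,
        69.2766])}
{'clock': np.float64(8.625), 'ee_pos': array([0.5854, 0.1129, 0.1961]), 'eef_rot': array([179.976 ,   0.0274, 169.9856]), 'ft_force': array([-0.0303, -0.9665, -0.7258]), 'finger_gap': np.float64(0.1559), 'joint_pos': array([-28.8371,  21.7591,  15.3972, 102.7522,  -6.8028,  56.352 ,
        69.2738])}
```

View pics/w6.png

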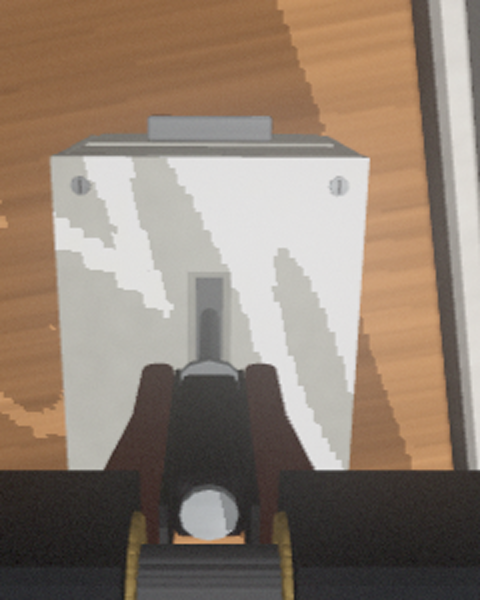

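View pics/s6.png

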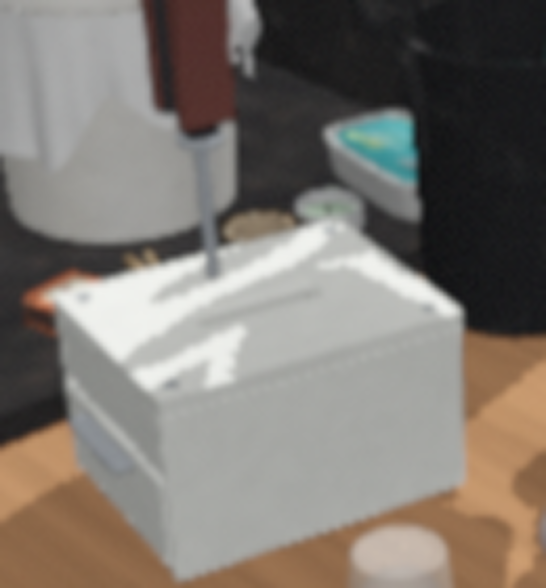

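```bash
python3 - <<'E'
from h import *
s=monitor.observe()
c=lambda p:crop(p,220,100,2)
q=wrist(s,c([(188,272),(230,272),(51,157),(369,157)]),.106); print(q)
print('slot front mid',q[:2].mean(0),'case front mid',q[2:].mean(0), 'w',np.linalg.norm(q[3]-q[2]))
e=q[3]-q[2]; a=np.degrees(np.arctan2(e[1],e[0]));print(a)
ux=np.array([np.cos(np.radians(a-90)),np.sin(np.radians(a-90))]);
if ux[0]<0: ux=-ux
print('ux',ux,'slot ctr from front',q[:2].mean(0)[:2]+ux*.029,'from case',q[2:].mean(0)[:2]+ux*.07)
t=wrist(s,c([(209,308)]),.1235); print('tip front edge',t, 'tip ctr', t[0,:2]+ux*.003)
w=cv2.imread("pics/w6.png"); cv2.imwrite("pics/w6c.png",cv2.resize(w[250:400,150:270],None,fx=5,fy=5,interpolation=cv2.INTER_CUBIC))
E
```

```text
[[0.5747 0.1067 0.106 ]
 [0.5774 0.1216 0.106 ]
 [0.5262 0.0678 0.106 ]
 [0.5452 0.1755 0.106 ]]
slot front mid [0.5761 0.1142 0.106 ] case front mid [0.5357 0.1216 0.106 ] w 0.10939399399096338
80.00561238665327
ux [ 0.9848 -0.1736] slot ctr from front [0.6046 0.1091] from case [0.6046 0.1095]
tip front edge [[0.5838 0.1128 0.1235]] tip ctr [0.5868 0.1123]
```

View pics/w6c.png

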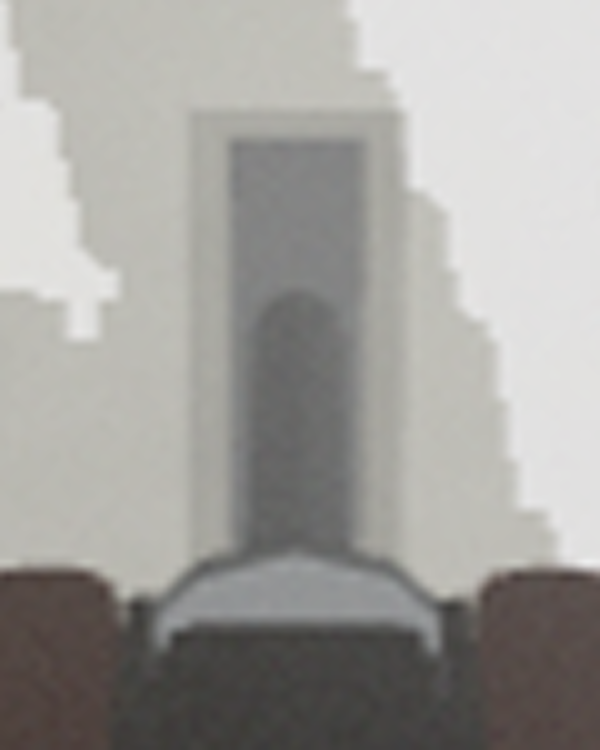

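View pics/t6.png

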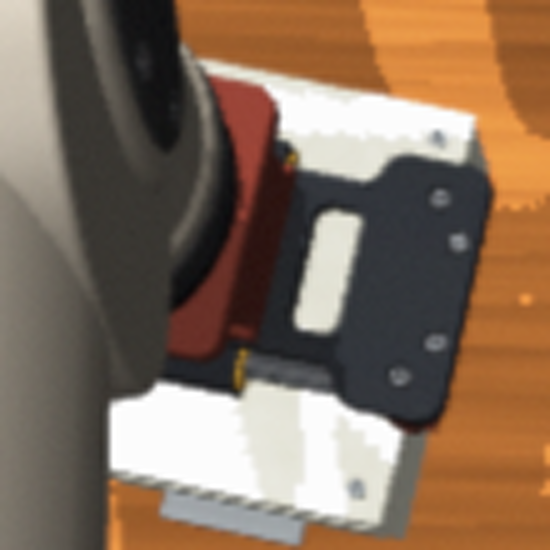

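>>> servo_tool:
  moves: [0,0,0.007,0,0,0,0,0,0.016,0,0,0,0,0,0.024,0,0,0,0,0,0.03,0,0,0,0,0,0.03,0,0,0]

```text
clock: 9.25
ee_pos: [0.5848, 0.1126, 0.1651]
eef_rot: [-180.0, -0.1, 170.0]
ft_force: [-0.1, 0.3, 0.2]
finger_gap: 0.156
```

>>> servo_tool:
  moves: [0,0,0,0,0,0,0,0,0,0,0,0]

```text
clock: 9.5
ee_pos: [0.5854, 0.1128, 0.1661]
eef_rot: [180.0, 0.0, 170.0]
ft_force: [0.6, 0.4, 0.3]
finger_gap: 0.154
```

>>> servo_tool:
  moves: [0,0,0.003,0,0,0,0,0,0.004,0,0,0,0,0,0.004,0,0,0]

```text
clock: 9.88
ee_pos: [0.5851, 0.1128, 0.1617]
eef_rot: [180.0, -0.0, 170.0]
ft_force: [-0.1, 0.0, -0.2]
finger_gap: 0.157
```

>>> servo_tool:
  moves: [0,0,0.001,0,0,0,0,0,0.0015,0,0,0,0,0,0.0015,0,0,0]

```text
clock: 10.25
ee_pos: [0.5852, 0.1128, 0.1604]
eef_rot: [180.0, 0.0, 170.0]
ft_force: [0.2, 0.6, 0.4]
finger_gap: 0.159
```

>>> servo_tool:
  moves: [0,0,0.001,0,0,0,0,0,0.0015,0,0,0,0,0,0.0015,0,0,0]

```text
clock: 10.62
ee_pos: [0.5853, 0.1128, 0.1589]
eef_rot: [180.0, 0.0, 170.0]
ft_force: [-1.2, -0.4, 2.2]
finger_gap: 0.156
```

>>> servo_tool:
  moves: [0,0,0.001,0,0,0,0,0,0.001,0,0,0]

```text
clock: 10.88
ee_pos: [0.5853, 0.1128, 0.1579]
eef_rot: [180.0, 0.0, 170.0]
ft_force: [-0.9, 0.0, 3.4]
finger_gap: 0.159
```

>>> servo_tool:
  moves: [-0.001,0,0,0,0,0,-0.0015,0,0,0,0,0]

```text
clock: 11.12
ee_pos: [0.5864, 0.1127, 0.1577]
eef_rot: [180.0, -0.0, 170.0]
ft_force: [-2.1, -0.4, 3.2]
finger_gap: 0.158
```

>>> servo_tool:
  moves: [-0.001,0,0,0,0,0,-0.0015,0,0,0,0,0]

```text
clock: 11.38
ee_pos: [0.5881, 0.1124, 0.1578]
eef_rot: [180.0, -0.0, 170.0]
ft_force: [-3.2, 0.2, 3.3]
finger_gap: 0.156
```

>>> servo_tool:
  moves: [-0.001,0,0,0,0,0,-0.0018,0,0,0,0,0]

```text
clock: 11.62
ee_pos: [0.59, 0.112, 0.1578]
eef_rot: [180.0, -0.0, 170.0]
ft_force: [-1.7, 0.8, 2.9]
finger_gap: 0.157
```

>>> servo_tool:
  moves: [-0.001,0,0,0,0,0,-0.0018,0,0,0,0,0]

```text
clock: 11.88
ee_pos: [0.5917, 0.1116, 0.1578]
eef_rot: [180.0, -0.0, 170.0]
ft_force: [-2.4, 0.7, 4.6]
finger_gap: 0.156
```

>>> servo_tool:
  moves: [-0.001,0,0,0,0,0,-0.0018,0,0,0,0,0]

```text
clock: 12.12
ee_pos: [0.5935, 0.1113, 0.1578]
eef_rot: [180.0, 0.0, 170.0]
ft_force: [-2.6, 1.3, 3.3]
finger_gap: 0.155
```

>>> servo_tool:
  moves: [-0.001,0,0,0,0,0,-0.0018,0,0,0,0,0]

```text
clock: 12.38
ee_pos: [0.5953, 0.111, 0.1578]
eef_rot: [180.0, 0.0, 170.0]
ft_force: [-0.9, 0.8, 2.9]
finger_gap: 0.158
```

>>> servo_tool:
  moves: [-0.001,0,0,0,0,0,-0.0018,0,0,0,0,0]

```text
clock: 12.62
ee_pos: [0.5971, 0.1107, 0.1578]
eef_rot: [180.0, -0.0, 170.0]
ft_force: [-2.0, 0.2, 3.0]
finger_gap: 0.158
```

>>> servo_tool:
  moves: [-0.001,0,0,0,0,0,-0.0018,0,0,0,0,0]

```text
clock: 12.88
ee_pos: [0.5989, 0.1104, 0.1578]
eef_rot: [180.0, 0.0, 170.0]
ft_force: [-1.7, -0.1, 3.6]
finger_gap: 0.158
```

>>> servo_tool:
  moves: [-0.001,0,0,0,0,0,-0.0018,0,0,0,0,0]

```text
clock: 13.12
ee_pos: [0.6006, 0.1101, 0.1578]
eef_rot: [180.0, 0.0, 170.0]
ft_force: [-1.9, -0.1, 3.6]
finger_gap: 0.156
```

>>> servo_tool:
  moves: [-0.001,0,0,0,0,0,-0.0018,0,0,0,0,0]

```text
clock: 13.38
ee_pos: [0.6024, 0.1097, 0.1578]
eef_rot: [180.0, 0.0, 170.0]
ft_force: [-1.5, 0.3, 3.3]
finger_gap: 0.161
```

>>> servo_tool:
  moves: [-0.001,0,0,0,0,0,-0.0018,0,0,0,0,0]

```text
clock: 13.62
ee_pos: [0.6042, 0.1094, 0.1578]
eef_rot: [180.0, 0.0, 170.0]
ft_force: [-2.2, 0.8, 3.0]
finger_gap: 0.157
```

>>> servo_tool:
  moves: [-0.001,0,0,0,0,0,-0.0018,0,0,0,0,0]

```text
clock: 13.88
ee_pos: [0.6059, 0.1091, 0.1578]
eef_rot: [180.0, -0.0, 170.0]
ft_force: [-2.4, 0.9, 3.9]
finger_gap: 0.16
```

>>> servo_tool:
  moves: [-0.001,0,0,0,0,0,-0.0018,0,0,0,0,0]

```text
clock: 14.12
ee_pos: [0.6077, 0.1088, 0.1578]
eef_rot: [180.0, -0.0, 170.0]
ft_force: [-2.1, 0.5, 3.4]
finger_gap: 0.156
```

>>> servo_tool:
  moves: [-0.001,0,0,0,0,0,-0.0018,0,0,0,0,0]

```text
clock: 14.38
ee_pos: [0.6095, 0.1085, 0.1578]
eef_rot: [180.0, 0.0, 170.0]
ft_force: [-2.6, 0.4, 3.9]
finger_gap: 0.16
```

>>> servo_tool:
  moves: [-0.001,0,0,0,0,0,-0.0018,0,0,0,0,0]

```text
clock: 14.62
ee_pos: [0.6113, 0.1082, 0.1578]
eef_rot: [180.0, -0.0, 170.0]
ft_force: [-3.0, 0.3, 3.4]
finger_gap: 0.157
```

>>> servo_tool:
  moves: [-0.001,0,0,0,0,0,-0.0018,0,0,0,0,0]

```text
clock: 14.88
ee_pos: [0.613, 0.1079, 0.1578]
eef_rot: [180.0, 0.0, 170.0]
ft_force: [-1.8, 0.4, 3.5]
finger_gap: 0.159
```

>>> servo_tool:
  moves: [-0.001,0,0,0,0,0,-0.0018,0,0,0,0,0]

```text
clock: 15.12
ee_pos: [0.6148, 0.1075, 0.1578]
eef_rot: [180.0, -0.0, 170.0]
ft_force: [-2.0, 0.0, 3.9]
finger_gap: 0.16
```

>>> servo_tool:
  moves: [-0.001,0,0,0,0,0,-0.0018,0,0,0,0,0]

```text
clock: 15.38
ee_pos: [0.6166, 0.1072, 0.1578]
eef_rot: [180.0, 0.0, 170.0]
ft_force: [-2.0, 0.7, 2.5]
finger_gap: 0.158
```

>>> servo_tool:
  moves: [-0.001,0,0,0,0,0,-0.0018,0,0,0,0,0]

```text
clock: 15.62
ee_pos: [0.6184, 0.1069, 0.1578]
eef_rot: [180.0, 0.0, 170.0]
ft_force: [-1.9, 0.2, 3.3]
finger_gap: 0.157
```

>>> servo_tool:
  moves: [-0.001,0,0,0,0,0,-0.0018,0,0,0,0,0]

```text
clock: 15.88
ee_pos: [0.6203, 0.1064, 0.1575]
eef_rot: [-180.0, 0.0, 170.0]
ft_force: [-0.7, 0.1, -1.0]
finger_gap: 0.154
```

>>> servo_tool:
  moves: [0,0,0.002,0,0,0,0,0,0.004,0,0,0,0,0,0.005,0,0,0]

```text
clock: 16.25
ee_pos: [0.6199, 0.1066, 0.1525]
eef_rot: [-180.0, -0.0, 170.0]
ft_force: [-0.8, -0.2, -0.5]
finger_gap: 0.155
```

>>> servo_tool:
  moves: [0,0,0.002,0,0,0,0,0,0.004,0,0,0,0,0,0.006,0,0,0,0,0,0.006,0,0,0]

```text
clock: 16.75
ee_pos: [0.62, 0.1066, 0.1467]
eef_rot: [180.0, -0.0, 170.0]
ft_force: [0.0, -0.1, -0.9]
finger_gap: 0.154
```

>>> servo_tool:
  moves: [0,0,0.001,0,0,0,0,0,0.002,0,0,0,0,0,0.003,0,0,0,0,0,0.003,0,0,0]

```text
clock: 17.25
ee_pos: [0.6202, 0.1066, 0.144]
eef_rot: [180.0, 0.0, 170.0]
ft_force: [-0.9, 0.2, 3.9]
finger_gap: 0.161
```

>>> servo_tool:
  moves: [0,0,0.001,0,0,0,0,0,0.002,0,0,0,0,0,0.003,0,0,0,0,0,0.004,0,0,0]

```text
clock: 17.75
ee_pos: [0.6202, 0.1066, 0.1398]
eef_rot: [180.0, 0.0, 170.0]
ft_force: [-0.6, 0.9, 4.3]
finger_gap: 0.162
```

>>> servo_tool:
  moves: [0,0,0.001,0,0,0,0,0,0.002,0,0,0,0,0,0.003,0,0,0,0,0,0.003,0,0,0]

```text
clock: 18.25
ee_pos: [0.6203, 0.1067, 0.137]
eef_rot: [180.0, 0.0, 170.0]
ft_force: [-0.4, 0.1, 5.7]
finger_gap: 0.155
```

```bash
python3 - <<'E'
from h import *
s=st()
w=optics.read_camera("wrist");sc=optics.read_camera("scene")
cv2.imwrite("pics/w7.png",w); cv2.imwrite("pics/s7.png",cv2.resize(sc[150:310,150:310],None,fx=3.7,fy=3.7,interpolation=cv2.INTER_CUBIC))
E
```

```text
{'clock': np.float64(18.25), 'ee_pos': array([0.6203, 0.1067, 0.137 ]), 'eef_rot': array([179.9834,   0.0255, 169.9848]), 'ft_force': array([-0.4463,  0.0781,  5.7294]), 'finger_gap': np.float64(0.1548), 'joint_pos': array([-26.1529,  28.6089,  14.535 , 100.9579,  -8.8378,  51.5133,
        72.1782])}
```

View pics/s7.png

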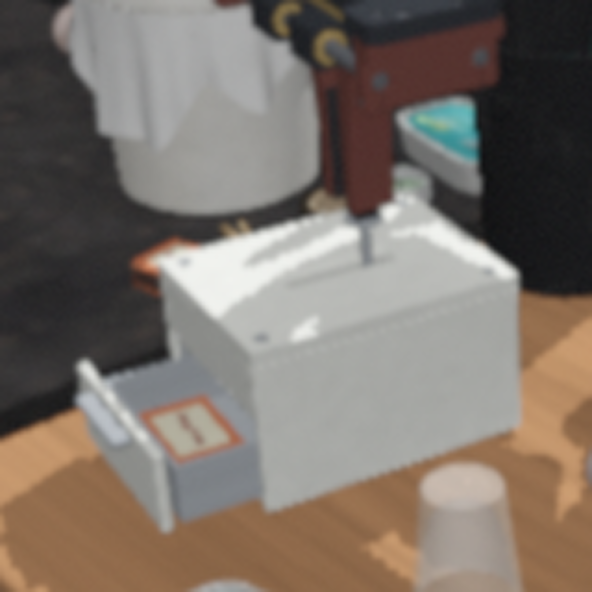

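View pics/w7.png

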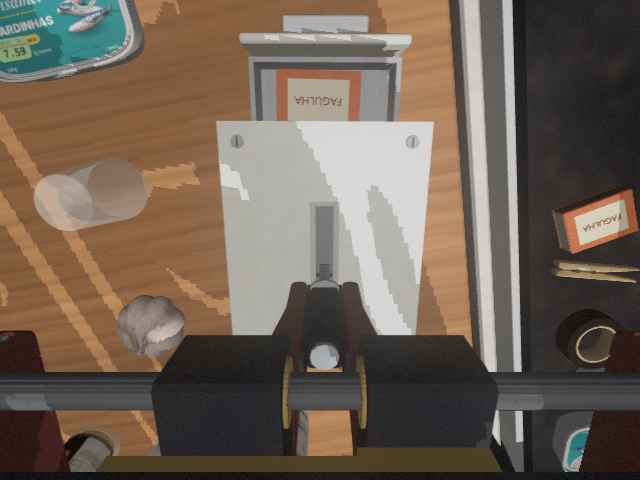

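The drawer has sprung open in both views, so I'm withdrawing the pin straight up.

>>> servo_tool:
  moves: [0,0,-0.004,0,0,0,0,0,-0.011,0,0,0,0,0,-0.02,0,0,0,0,0,-0.029,0,0,0,0,0,-0.038,0,0,0]

```text
clock: 18.98
ee_pos: [0.6198, 0.1066, 0.1753]
eef_rot: [-180.0, -0.0, 170.0]
ft_force: [0.4, -0.0, -0.8]
finger_gap: 0.157
```

>>> servo_tool:
  moves: [0,0,-0.01,0,0,0,0,0,-0.023,0,0,0,0,0,-0.042,0,0,0,0,0,-0.042,0,0,0]

```text
clock: 19.48
ee_pos: [0.6213, 0.1068, 0.2191]
eef_rot: [179.9, 0.2, 170.0]
ft_force: [-0.4, -0.6, -0.6]
finger_gap: 0.16
```

```bash
python3 - <<'E'
from h import *
s=st()
delta([.5964,-.1967,.2155],[180,-.1,167.06])
E
```

```text
{'clock': np.float64(19.475), 'ee_pos': array([0.6213, 0.1068, 0.2191]), 'eef_rot': array([179.8972,   0.1969, 169.9764]), 'ft_force': array([-0.3822, -0.5744, -0.562 ]), 'finger_gap': np.float64(0.1596), 'joint_pos': array([-27.1989,  23.5992,  15.803 ,  96.8306,  -7.2289,  60.3438,
        70.8843])}
delta [-0.0283 -0.3032  0.0032] [0.0018 0.0051 0.0509]
```

>>> servo_tool:
  moves: [-0.003,-0.03,0,0,0,0.01,-0.008,-0.08,0,0,0,0.02,-0.013,-0.135,0,0,0,0.03,-0.018,-0.19,0,0,0,0.04,-0.023,-0.24,0,0,0,0.051]

```text
clock: 20.1
ee_pos: [0.6003, -0.1357, 0.2166]
eef_rot: [-180.0, -0.0, 167.0]
ft_force: [0.7, -0.8, -0.3]
finger_gap: 0.159
```

>>> servo_tool:
  moves: [-0.004,-0.04,0,0,0,0,-0.0065,-0.063,0,0,0,0,-0.0065,-0.063,0,0,0,0,-0.0065,-0.063,0,0,0,0,-0.0065,-0.063,0,0,0,0]

```text
clock: 20.72
ee_pos: [0.5936, -0.1946, 0.2166]
eef_rot: [179.9, -0.0, 167.2]
ft_force: [0.8, 1.1, -0.4]
finger_gap: 0.154
```

```bash
python3 - <<'E'
from h import *
s=st()
delta([.5964,-.1967,.170],[180,-.1,167.06])
E
```

```text
{'clock': np.float64(20.725), 'ee_pos': array([ 0.5936, -0.1946,  0.2166]), 'eef_rot': array([179.949 ,  -0.02  , 167.2094]), 'ft_force': array([ 0.7971,  1.1131, -0.3513]), 'finger_gap': np.float64(0.1538), 'joint_pos': array([-3.2582, 23.7734, 21.0593, 97.8567, -9.6692, 60.1751, 98.2096])}
delta [-0.0032 -0.0015  0.0466] [0.0009 0.0014 0.0026]
```

>>> servo_tool:
  moves: [-0.003,-0.0015,0.015,0,0,0.002,-0.003,-0.0015,0.035,0,0,0.002,-0.003,-0.0015,0.046,0,0,0.002,-0.003,-0.0015,0.046,0,0,0.002,-0.003,-0.0015,0.046,0,0,0.002]

```text
clock: 21.35
ee_pos: [0.5961, -0.1988, 0.1712]
eef_rot: [180.0, 0.0, 166.9]
ft_force: [-0.8, -0.7, -0.4]
finger_gap: 0.159
```

>>> servo_tool:
  moves: [0,0,0,0,0,0]

```text
clock: 21.48
ee_pos: [0.5962, -0.1989, 0.1715]
eef_rot: [180.0, 0.1, 166.9]
ft_force: [0.2, -0.3, -0.5]
finger_gap: 0.156
```

```bash
python3 - <<'E'
from h import *
s=st()
w=optics.read_camera("wrist");sc=optics.read_camera("scene")
cv2.imwrite("pics/w8.png",cv2.resize(w[200:380,260:390],None,fx=4,fy=4,interpolation=cv2.INTER_CUBIC)); cv2.imwrite("pics/s8.png",cv2.resize(sc[220:370,310:430],None,fx=4,fy=4,interpolation=cv2.INTER_CUBIC))
delta([.5964,-.1967,.170],[180,-.1,167.06])
E
```

```text
{'clock': np.float64(21.475), 'ee_pos': array([ 0.5962, -0.1989,  0.1715]), 'eef_rot': array([179.99  ,   0.0734, 166.9406]), 'ft_force': array([ 0.2027, -0.2877, -0.4634]), 'finger_gap': np.float64(0.1564), 'joint_pos': array([ -2.2647,  26.7635,  20.3575,  99.8309, -11.0029,  55.2882,
        99.3125])}
delta [0.0002 0.0021 0.0013] [ 0.0002  0.0028 -0.002 ]
```

View pics/w8.png

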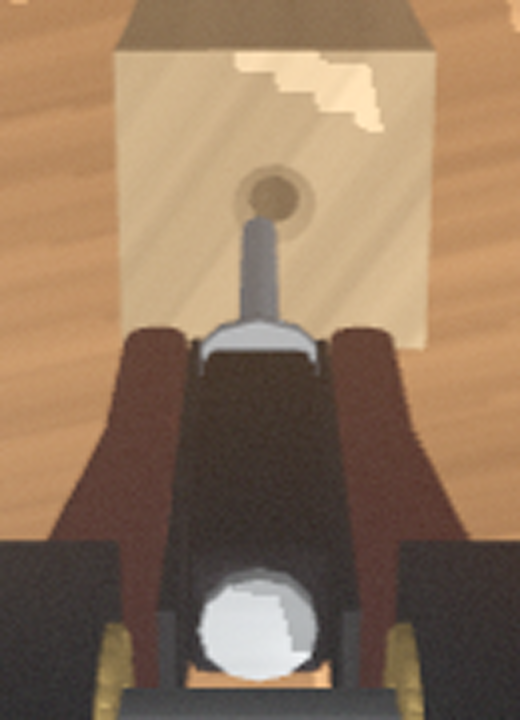

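View pics/s8.png

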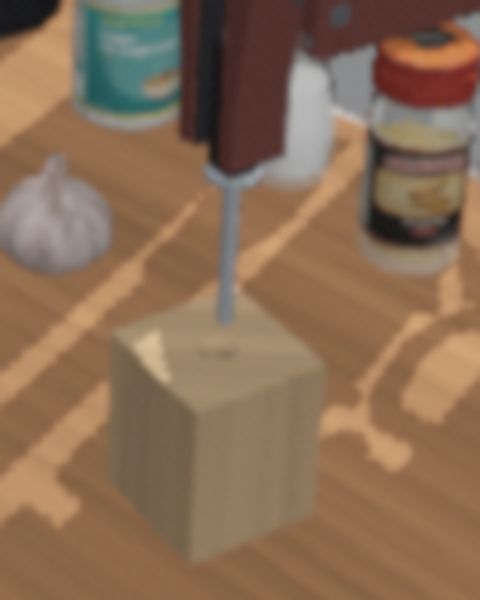

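```bash
python3 - <<'E'
from h import *
s=st()
c=lambda p:crop(p,260,200,4)
t=wrist(s,c([(260,215)]),s["ee_pos"][2]-.0726);h=wrist(s,c([(275,201)]),.086);q=wrist(s,c([(114,51),(436,51),(428,349),(121,345)]),.086).mean(0)
T=R.from_euler('xyz',s["eef_rot"],degrees=True)
print(t,h,q,'tip centre',t[0]+T.apply([-.003,0,0]))
delta([.5964,-.1967,.160],[180,-.1,167.06])
E
```

```text
{'clock': np.float64(21.575), 'ee_pos': array([ 0.5961, -0.1988,  0.1713]), 'eef_rot': array([179.9902,   0.0581, 166.9452]), 'ft_force': array([-0.0981,  0.0715, -0.3047]), 'finger_gap': np.float64(0.1543), 'joint_pos': array([ -2.2631,  26.7677,  20.3516,  99.8459, -11.0008,  55.2835,
        99.3147])}
[[ 0.5944 -0.1986  0.0987]] [[ 0.5965 -0.1963  0.086 ]] [ 0.597  -0.1964  0.086 ] tip centre [ 0.5973 -0.1992  0.0987]
delta [0.0002 0.0021 0.0113] [ 0.0002  0.0028 -0.002 ]
```

>>> servo_tool:
  moves: [0.0005,0.0022,0,0,0.002,-0.002,0.0005,0.0022,0.002,0,0.002,-0.002,0.0005,0.0022,0.005,0,0.002,-0.002,0.0005,0.0022,0.005,0,0.002,-0.002]

```text
clock: 22.08
ee_pos: [0.5955, -0.1964, 0.1653]
eef_rot: [180.0, -0.2, 167.1]
ft_force: [0.1, 0.2, -0.3]
finger_gap: 0.156
```

>>> servo_tool:
  moves: [0,0,0.003,0,0,0,0,0,0.007,0,0,0,0,0,0.011,0,0,0,0,0,0.014,0,0,0,0,0,0.014,0,0,0]

```text
clock: 22.7
ee_pos: [0.5956, -0.1964, 0.1514]
eef_rot: [180.0, -0.2, 167.1]
ft_force: [0.3, 0.7, -1.1]
finger_gap: 0.157
```

```bash
python3 - <<'E'
from h import *
s=st()
delta([.5964,-.1967,.0966],[180,-.1,167.06])
w=optics.read_camera("wrist")
cv2.imwrite("pics/w9.png",cv2.resize(w[200:380,260:390],None,fx=4,fy=4,interpolation=cv2.INTER_CUBIC))
E
```

```text
{'clock': np.float64(22.7), 'ee_pos': array([ 0.5956, -0.1964,  0.1514]), 'eef_rot': array([179.9949,  -0.1504, 167.0601]), 'ft_force': array([ 0.3113,  0.7411, -1.0771]), 'finger_gap': np.float64(0.1566), 'joint_pos': array([ -2.094 ,  28.0443,  19.8892, 100.7791, -11.5011,  53.3241,
        99.6281])}
delta [-0.001  -0.0001  0.0548] [ 0.0001 -0.0009  0.    ]
```

View pics/w9.png

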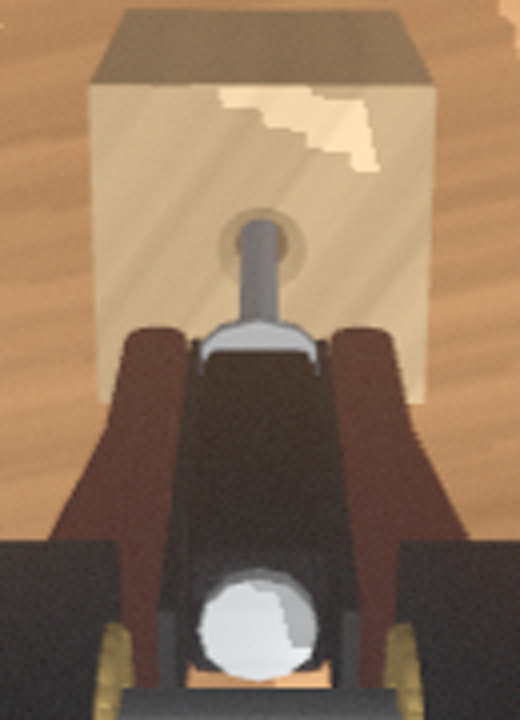

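>>> servo_tool:
  moves: [-0.0008,0,0.005,0,-0.001,0,-0.001,0,0.015,0,-0.001,0,-0.001,0,0.026,0,-0.001,0,-0.001,0,0.037,0,-0.001,0,-0.001,0,0.045,0,-0.001,0]

```text
clock: 23.38
ee_pos: [0.5962, -0.1965, 0.1057]
eef_rot: [180.0, -0.1, 167.1]
ft_force: [0.2, 0.1, -1.0]
finger_gap: 0.158
```

>>> servo_tool:
  moves: [0,0,0,0,0,0,0,0,0.002,0,0,0,0,0,0.005,0,0,0,0,0,0.007,0,0,0,0,0,0.007,0,0,0]

```text
clock: 24.0
ee_pos: [0.5965, -0.1966, 0.0996]
eef_rot: [180.0, -0.1, 167.1]
ft_force: [-0.2, -0.2, -0.8]
finger_gap: 0.161
```

```bash
python3 - <<'E'
from h import *
s=st()
delta([.5964,-.1967,.0966],[180,-.1,167.06])
E
```

```text
{'clock': np.float64(24.0), 'ee_pos': array([ 0.5965, -0.1966,  0.0996]), 'eef_rot': array([179.9909,  -0.0721, 167.0645]), 'ft_force': array([-0.2194, -0.2261, -0.8124]), 'finger_gap': np.float64(0.1607), 'joint_pos': array([ -1.0492,  31.7131,  18.5988, 102.6881, -13.0931,  47.7815,
       100.8851])}
delta [ 0.0001 -0.0002  0.003 ] [0.0002 0.0005 0.0001]
```

Another 3 mm, in small steps.

>>> servo_tool:
  moves: [0,0,0.001,0,0,0,0,0,0.002,0,0,0,0,0,0.002,0,0,0]

```text
clock: 24.38
ee_pos: [0.5966, -0.1966, 0.0977]
eef_rot: [180.0, -0.1, 167.1]
ft_force: [-0.9, -0.0, -0.3]
finger_gap: 0.153
```

>>> servo_tool:
  moves: [0,0,0.001,0,0,0,0,0,0.001,0,0,0,0,0,0.001,0,0,0]

```text
clock: 24.75
ee_pos: [0.5966, -0.1966, 0.0968]
eef_rot: [180.0, -0.1, 167.1]
ft_force: [-0.3, 1.1, -0.6]
finger_gap: 0.161
```

```bash
python3 - <<'E'
from h import *
s=st()
sc=optics.read_camera("scene")
cv2.imwrite("pics/s10.png",cv2.resize(sc[240:370,310:430],None,fx=4.5,fy=4.5,interpolation=cv2.INTER_CUBIC))
E
```

```text
{'clock': np.float64(24.75), 'ee_pos': array([ 0.5966, -0.1966,  0.0968]), 'eef_rot': array([179.9942,  -0.0585, 167.0612]), 'ft_force': array([-0.2727,  1.1283, -0.6333]), 'finger_gap': np.float64(0.1606), 'joint_pos': array([ -0.9844,  31.9263,  18.522 , 102.7775, -13.1825,  47.4701,
       100.9565])}
```

View pics/s10.png

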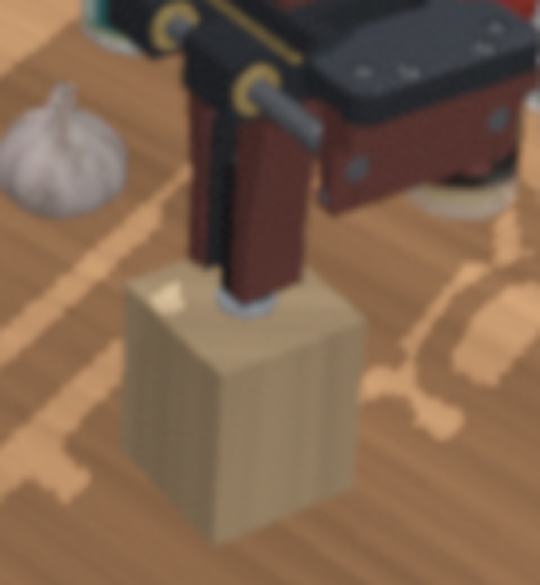

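>>> servo_tool:
  moves: [0,0,0.0005,0,0,0,0,0,0.0005,0,0,0]

```text
clock: 25.05
ee_pos: [0.5967, -0.1967, 0.0966]
eef_rot: [180.0, -0.0, 167.1]
ft_force: [-0.4, 0.9, 3.3]
finger_gap: 0.156
```

>>> servo_tool:
  moves: [0,0,0,0,0,0,0,0,0,0,0,0,0,0,0,0,0,0,0,0,0,0,0,0,0,0,0,0,0,0]
  jaw: 1

```text
clock: 25.68
ee_pos: [0.5967, -0.1967, 0.0963]
eef_rot: [180.0, -0.1, 167.1]
ft_force: [-0.8, -0.2, 0.4]
finger_gap: 0.692
```

>>> servo_tool:
  moves: [0,0,0,0,0,0,0,0,0,0,0,0,0,0,0,0,0,0]

```text
clock: 26.05
ee_pos: [0.5966, -0.1966, 0.0963]
eef_rot: [180.0, -0.1, 167.1]
ft_force: [-0.0, -0.3, -0.3]
finger_gap: 0.992
```

The collar met the stand with a 3.3 N contact, and the jaws are open. Now straight up.

>>> servo_tool:
  moves: [0,0,-0.01,0,0,0,0,0,-0.035,0,0,0,0,0,-0.07,0,0,0,0,0,-0.11,0,0,0,0,0,-0.14,0,0,0]

```text
clock: 26.68
ee_pos: [0.5972, -0.197, 0.2389]
eef_rot: [180.0, 0.1, 167.0]
ft_force: [0.7, 0.2, 0.0]
finger_gap: 1.002
```

>>> servo_tool:
  moves: [0,0,0,0,0,0,0,0,0,0,0,0,0,0,0,0,0,0,0,0,0,0,0,0]

```text
clock: 27.18
ee_pos: [0.5963, -0.1965, 0.2352]
eef_rot: [-180.0, -0.2, 167.1]
ft_force: [0.2, -0.9, 0.4]
finger_gap: 1.004
```

```bash
python3 - <<'E'
from h import *
s=st()
sc=optics.read_camera("scene");w=optics.read_camera("wrist")
cv2.imwrite("pics/s11.png",sc);cv2.imwrite("pics/w11.png",cv2.resize(w[150:300,240:400],None,fx=4,fy=4,interpolation=cv2.INTER_CUBIC))
E
```

```text
{'clock': np.float64(27.175), 'ee_pos': array([ 0.5963, -0.1965,  0.2352]), 'eef_rot': array([-179.9993,   -0.1617,  167.0635]), 'ft_force': array([ 0.2436, -0.8543,  0.3696]), 'finger_gap': np.float64(1.0044), 'joint_pos': array([-3.4669, 23.1819, 21.5337, 96.1786, -9.356 , 62.5801, 97.8963])}
```

View pics/s11.png

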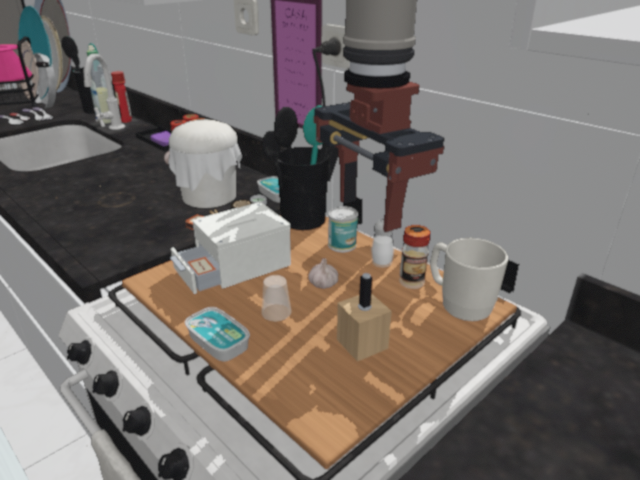

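View pics/w11.png

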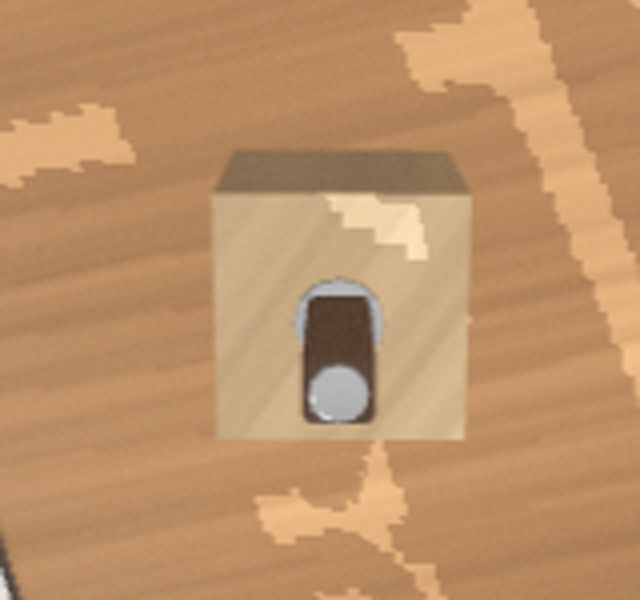

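The scene view shows the drawer open at (193,267) and the pin upright and fully down in its stand at (364,290). The bystanders sit at the same pixels as at the start, and the gripper is clear of everything.

```bash
python3 - <<'E'
from h import *
print(workorder.hand_in())
E
```

```text
the job is handed in; nothing more can be done
None
```

The drawer is open, the release pin is back upright in its stand, and the job was handed in at about 27 s of the 51 s allowed.

- **Feeling for the opening:** I took the pin from the stand and went in through the slot near its front end. I slid the tip along the shutter with about 3–4 N downward and about 2–3 N of drag. The downward force vanished about 17 mm behind the slot's centre, which was the opening.
- **Pressing the latch:** I pressed the pad about 9–10 mm down. The last reading was 5.7 N, and both the scene and wrist views showed the drawer sprung open. I then drew the pin straight up without any catch.
- **Putting the pin back:** The collar met the stand with a 3.3 N touch, at the same height at which I had gripped it.
- **Last checks:** The final pictures show the drawer open, the pin seated and upright, and the gripper clear with its jaws open. By eye, the bystanders look where they started in the scene view; I did not measure this.
- **What disagreed:**
  - With the work surface taken as the board's top, the scene and top cameras differed by about 2 cm. Matching points between them put the board's top at z ≈ 16 mm, which fitted all the given sizes and the contact heights I felt.
  - One early wrist-camera reading was a few millimetres off because the arm was still settling, so I measured again before gripping.
- **Not checked:** Force readings are noisy by about 1 N and come only at the end of each move, so brief peaks between readings were not seen.

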